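# Set out the stall kit on its silhouette mats

### The arm

A 6-joint arm with a two-finger parallel gripper is mounted at the origin on the work surface. World frame = base frame: x ahead of the robot, y to its left, z up, the work surface at z = 0. Lengths are in m, angles in rad, forces in N, time in s.
With the tool pointing down it reaches from about 0.35 to 0.975 m from the base axis. Payload 4.9 kg.
Tool frame: the origin (TCP) lies midway between the tips of the shut fingers; the grasp point (between the pads) lies 19 mm behind it; x points along the fingers, z is the direction in which the jaws open and shut, and the axes are right-handed (so a half turn about x gives the same grasp; the last joint's range is limited). The gripper opens to 85 mm and grips with 20 to 120 N. Pads are 22 mm wide; open, the fingers measure 114 mm over their backs; the gripper's body (76 mm by 85 mm) begins 54 mm behind the grasp point. The pads swing forward as they close: fully open they stand 13 mm farther back than shut.
Start: joints at [1.12, 0.053, 1.613, -0, 1.476, -0.119], TCP at [0.204, 0.591, 0.231] pointing down, gripper open.
Joint ranges: [-3.01, 3.01], [-1.01, 2.22], [0.06, 2.58], [-1.02, 4.17], [0.09, 2.62], [-3.14, 3.14]. Speed limits (rad/s): [2.57, 2.57, 3.14, 3.14, 3.14, 3.14].

### API

Orientations are given as a unit quaternion [w, x, y, z].
In Python, from plant import state, cams, workorder, nets gives the robot as it stands.
- The arm moves only by the tool play_rows, never from a script. Its argument "motion" is a list of rows, each a list of 3 entries, a list of its own where there are three numbers: the closure, from -1 (fully open) to 1 (shut), then the shift along the world's x, y, z in m, then the turn about the world's z in rad. A call has 1 to 5 rows; each row is the pose to reach, as a shift and turn from the pose commanded when the call began; what a row does not reach only later rows make up. A row lasts 1/10 s, in which the tool goes at most 50 mm and 8.59 degrees, less where a joint would pass 70% of its speed; a pose out of reach is approached as far as the arm can. A call with a gripper value outside its range is refused whole. The fingers move at their own pace and stop on an object; the grip force is fixed at half the most. Time passes only in rows, so rows that repeat a pose let the fingers close. It gives the time, the measured TCP pose, the force and the opening at its end, in the units of the state.
- state(): the state, without advancing time (a new reading comes with each control period).
- cams.grab_frame(name): name is "side" or "top"; returns (picture, depth): 480x640x3 uint8, red, green, blue; 480x640 float32, m along the optical axis (not along the pixel's ray), 0 where there is no reading.
- cams.camera_info(name): a dict with "K" (3x3 intrinsics, pixels), "k1" (the pictures are not rectified: a ray, as slopes to the right and down, at radius r is drawn at 1 + k1 r^2 times it, then the intrinsics apply), "rvec" (rotation vector, rad) and "tvec" (3), from world to camera coordinates, as OpenCV has them. Camera axes: x right, y down, z forward; pixel columns grow to the right and rows downward; lengths in m; the calibration is good to about 2 mm. A picture is of the moment at which its call begins. camera_info takes no time and is no camera call.
- workorder.job_done(): hands the job in, once; it reports no verdict.
Trained networks look in the newest picture that a camera, given by its name, has taken for a name from the list of things; names that differ only in an ending like _2 or _b are one class to them, and where a whole thing is asked for, a point or a joint stands for the part that bears it (a point fixed in the world has none). Each returns a list of dicts, best first, with "score" (0 to 1); they miss things now and then, are a little off and sometimes report something else, mostly with a low value. They report only what shows in the picture. A call takes as long as a camera call. They do not tell look-alikes from the thing itself.
- nets.recognise(camera, target): "at" ([x, y, z] in m, in world coordinates, good to about 4 mm: the middle of the surface that is visible of it).
- nets.landmark_of(camera, target): "at" ([x, y, z] in m, in world coordinates, good to about 4 mm: a listed point, or the origin of a listed thing).
The state is a dict: "time": time; "joint_pos": joint angles; "joint_vel": joint speeds; "joint_efforts": joint torques, N m; "tool_pos": TCP position; "tool_rot": TCP orientation; "contact_force": force on the tool from outside, world axes, zero at the start; "ft_torque": the same for the moment, N m; "gripper_width": opening from 0.0 (shut) to 1.0 (fully open).
Only numpy, scipy, OpenCV 4.12 (cv2) and the standard library are available. Lean on these libraries where they do the work, as an engineer would, in place of code of your own. Each camera call takes 0.05 s, during which the arm holds its last target.

### The job

Set out the coffee stall's kit for its lot photograph: stand the steel pot, the green-lidded shaker, the black square caddy and the small radio each on the teal mat whose white silhouette has the shape and size of its foot, upright, centred on the silhouette and square with it (the radio may face either way). Set each one down rather than dropping it, and leave the glass tumbler and the amber jar where they stand.

Things in the scene. Friction and masses are not known exactly. Their poses are not given: they have to be found in the camera images.
- pot: open round pot of plain grey steel, 60 mm across its straight side, with a rim 64 mm across on the top 4 mm, 80 mm tall, wall 3 mm, about 0.22 kg. Loose. Origin: centre of its underside; z up.
- shaker: slim round shaker, grey metal body 40 mm across and 64 mm tall under a green domed lid 42 mm across; 86 mm tall in all, about 0.18 kg. Loose. Origin: centre of its underside; z up.
- caddy: open-topped square black plastic caddy, 56 by 56 mm (sides along its x and y), 60 mm tall, wall 4 mm, about 0.2 kg. Loose. Origin: centre of its underside; z up.
- radio: small white box radio with a wooden front on its -x side, 46 mm deep (x), 104 mm long (y), 60 mm tall, plus two brass knobs 16 mm across and 7 mm high on its top, 30 mm either side of the middle; about 0.4 kg. Loose. Origin: centre of its underside; z up.
- mat_large_disc: fixed teal mat, 90 (x) by 120 (y) mm, 3 mm thick, flat on the table, with a white silhouette at its centre: a large disc, 64 mm across. Origin: centre of its underside; its top is 3 mm higher; z up.
- mat_small_disc: fixed teal mat, 90 (x) by 120 (y) mm, 3 mm thick, flat on the table, with a white silhouette at its centre: a small disc, 42 mm across. Origin: centre of its underside; its top is 3 mm higher; z up.
- mat_square: fixed teal mat, 90 (x) by 120 (y) mm, 3 mm thick, flat on the table, with a white silhouette at its centre: a square, 60 by 60 mm, sides along x and y. Origin: centre of its underside; its top is 3 mm higher; z up.
- mat_oblong: fixed teal mat, 90 (x) by 120 (y) mm, 3 mm thick, flat on the table, with a white silhouette at its centre: an oblong, 50 mm along x by 108 mm along y. Origin: centre of its underside; its top is 3 mm higher; z up.
- tumbler: clear glass tumbler with a blue band, 58 mm across the top, 80 mm tall; a bystander to leave alone. Loose. Origin: centre of its underside; z up.
- jar: closed amber glass jar with a dark lid, 54 mm across, 75 mm tall; a bystander to leave alone. Loose. Origin: centre of its underside; z up.
Mind the look-alikes: they are no part of the job. What is shaped like the caddy but purple or red is not meant.

How it is judged:
By the outcome, as a careful person would: the job done as asked, in the order asked, and still so for the second after the job is handed in, with the robot touching nothing.
It also fails if it takes over 120 s, if anything falls off the work surface, if the arm or the gripper's body presses on something with over 40 N, if the wrist force passes 120 N, or if a joint passes its speed limit or range.

## Working session

There is one attempt and no reset: what is moved stays moved. The work goes in short steps, Python scripts to look and compute and a tool call to move; the robot and the scene stay as the last step left them, time stands still between calls to the robot, and variables do not carry over. Pictures are saved under pics/ and viewed, and the job is handed in when it is done.

Besides the shell and the picture viewer there is one more tool, called by a JSON object that holds its "fn" and its "kwargs", one argument or row to a line. play_rows: Moves the arm, as the interface text tells. Its arguments: {"type":"object","properties":{"motion":{"type":"array","items":{"type":"array"}}},"required":["motion"]}

```bash
mkdir -p pics; ls; python3 - <<'E'
from plant import state,cams
import cv2,numpy as np
print(state())
for n in("top","side"):
    i=cams.camera_info(n);print(n,i)
    p,d=cams.grab_frame(n)
    cv2.imwrite(f"pics/{n}0.png",p[:,:,::-1]);np.save(f"{n}0.npy",d)
E
```

```text
pics
{'time': 0.0, 'joint_pos': array([ 1.12000871e+00,  5.33646350e-02,  1.61430108e+00, -1.49818981e-05,
        1.47598516e+00, -1.19017977e-01]), 'joint_vel': array([ 4.34774144e-04,  2.71760377e-04,  7.48227275e-04,  2.51535078e-04,
        9.36735686e-04, -7.23829117e-05]), 'joint_efforts': array([ 9.17788602e-04, -3.93696356e+01, -3.70175171e+01, -2.69451175e-05,
        7.23664052e-03,  8.48979852e-06]), 'tool_pos': array([0.20331396, 0.59034791, 0.23005396]), 'tool_rot': array([ 0.57506235, -0.41092779,  0.57633416,  0.41022016]), 'contact_force': array([-0.5747426 ,  0.84572   ,  0.70067403]), 'ft_torque': array([-0.00617928,  0.00216988,  0.0123224 ]), 'gripper_width': 0.9986753858383169}
top {'K': array([[433.15772469,   0.        , 320.63474118],
       [  0.        , 433.15772469, 235.79564795],
       [  0.        ,   0.        ,   1.        ]]), 'k1': -0.00903130129052064, 'rvec': array([ 2.13360033, -2.11286851,  0.19463449]), 'tvec': array([-0.02377596,  0.49185687,  1.00021137])}
side {'K': array([[543.33334987,   0.        , 322.21344432],
       [  0.        , 543.33334987, 252.20121958],
       [  0.        ,   0.        ,   1.        ]]), 'k1': -0.13781954900119847, 'rvec': array([ 2.39395607, -0.2602638 ,  0.10122314]), 'tvec': array([-0.47645942,  0.10352141,  1.19387575])}
```

View pics/top0.png

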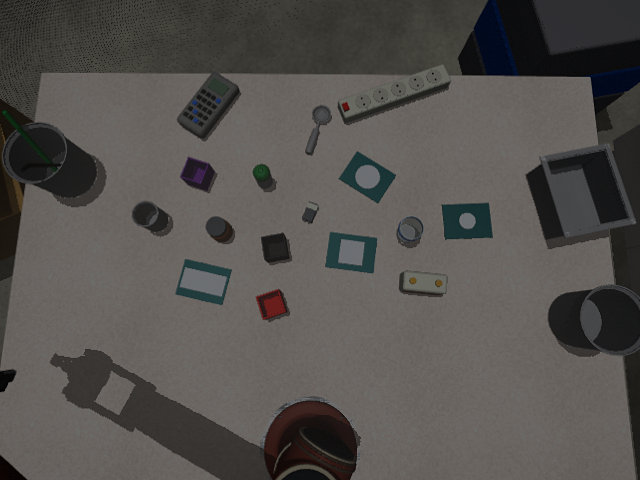

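View pics/side0.png

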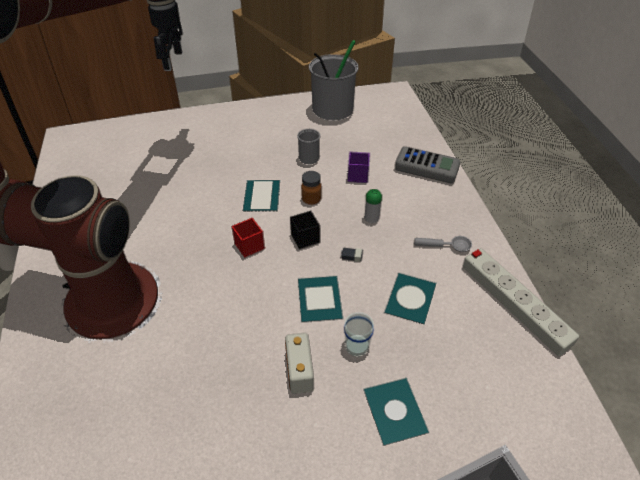

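The top view shows the following at these pixels:
- **Pot:** grey, (150,216).
- **Shaker:** green lid, (262,175).
- **Caddy candidates:** black (276,248), purple (198,174), red (271,304). I'll use the black one.
- **Radio:** (423,282). The power strip (393,95) and the remote-like box (208,105) are different things.
- **Pot look-alikes:** the pen cup (50,160), the bin (598,320) and the tumbler (410,231).
- **Jar:** (219,229).
- **Mats:** large disc (368,177), square (351,252), small disc (467,221), oblong (204,281).

Next I'll measure.

```bash
cat > h.py <<'E'
import cv2,numpy as np
from plant import state,cams,nets
def cam(n):
    i=cams.camera_info(n);R=cv2.Rodrigues(np.array(i['rvec']))[0]
    return i['K'],i['k1'],R,np.array(i['tvec'])
def rays(n,uv):
    K,k1,R,t=cam(n);uv=np.asarray(uv,float).reshape(-1,1,2)
    x=cv2.undistortPoints(uv,K,np.array([k1,0,0,0.]),None,None,None).reshape(-1,2)
    return np.c_[x,np.ones(len(x))],R,t
def onplane(n,uv,z):
    r,R,t=rays(n,uv);d=r@R;c=-R.T@t
    return c+d*((z-c[2])/d[:,2])[:,None]
def cloud(n,D):
    v,u=np.mgrid[:480,:640];r,R,t=rays(n,np.c_[u.ravel(),v.ravel()])
    P=(r*D.reshape(-1,1)-t)@R
    P[D.ravel()==0]=np.nan
    return P.reshape(480,640,3)
def proj(n,P):
    K,k1,R,t=cam(n)
    return cv2.projectPoints(np.asarray(P,float).reshape(-1,1,3),cv2.Rodrigues(R)[0],t,K,np.array([k1,0,0,0.]))[0].reshape(-1,2)
E
python3 - <<'E'
from h import *
np.set_printoptions(precision=4,suppress=True)
seeds={'top':dict(ob=(204,281),ld=(368,177),sq=(351,252),sd=(467,221)),'side':dict(ob=(262,195),ld=(411,297),sq=(320,298),sd=(396,410))}
for n in('top','side'):
    p=cv2.imread(f'pics/{n}0.png');D=np.load(f'{n}0.npy')
    hsv=cv2.cvtColor(p,cv2.COLOR_BGR2HSV)
    teal=((hsv[...,0]>80)&(hsv[...,0]<100)&(hsv[...,1]>120)).astype(np.uint8)
    for k,s in seeds[n].items():
        # component of not-teal around seed
        nt=(1-teal); l=cv2.connectedComponents(nt,connectivity=4)[1]; m=(l==l[s[1],s[0]]).astype(np.uint8)
        c=max(cv2.findContours(m,cv2.RETR_EXTERNAL,cv2.CHAIN_APPROX_NONE)[0],key=cv2.contourArea).reshape(-1,2)
        W=onplane(n,c,.003)[:,:2]
        r=cv2.minAreaRect((W*1000).astype(np.float32)); print(n,k,m.sum(),'inner',np.round(r[0],1),np.round(r[1],1),round(r[2],1),end=' ')
        tl=cv2.connectedComponents(teal)[1]; ys,xs=np.nonzero(cv2.dilate(m,np.ones((5,5)))*teal)
        lab=np.bincount(tl[ys,xs]).argmax(); mm=(tl==lab).astype(np.uint8)
        c=max(cv2.findContours(mm,cv2.RETR_EXTERNAL,cv2.CHAIN_APPROX_NONE)[0],key=cv2.contourArea).reshape(-1,2)
        r=cv2.minAreaRect((onplane(n,c,.003)[:,:2]*1000).astype(np.float32));print('mat',np.round(r[0],1),np.round(r[1],1),round(r[2],1))
    P=cloud(n,D)
    os={'top':dict(pot=(150,216),shaker=(262,175),caddy=(276,248),radio=(423,282),jar=(219,229),tumb=(410,231),purple=(198,174),red=(271,304)),
      'side':dict(pot=(309,147),shaker=(373,205),caddy=(305,230),radio=(299,362),jar=(311,188),tumb=(358,335))}[n]
    for k,(u,v) in os.items():
        q=P[v-25:v+26,u-25:u+26].reshape(-1,3);q=q[q[:,2]>.012]
        print(n,k,len(q),np.nanmax(q[:,2]) if len(q) else 0,end=' ')
        zt=np.nanmax(q[:,2]);t=q[q[:,2]>zt-.012]
        r=cv2.minAreaRect((t[:,:2]*1000).astype(np.float32));print(np.round(r[0],1),np.round(r[1],1),round(r[2],1))
for k in('pot','shaker','caddy','radio','mat_large_disc','mat_small_disc','mat_square','mat_oblong'):
    for n in('top','side'): print(k,n,[(np.round(a['at'],3),round(a['score'],2)) for a in nets.landmark_of(n,k)[:4]])
E
```

```text
top ob 303444 inner [554.6 -13.2] [1246.  1804.9] 0.5 mat [ 656.5 -137.4] [117.2  86.9] 57.3
top ld 520 inner [ 657.1 -137. ] [64.7 66.5] 46.0 mat [ 656.5 -137.4] [117.2  86.9] 57.3
top sq 303444 inner [554.6 -13.2] [1246.  1804.9] 0.5 mat [ 656.5 -137.4] [117.2  86.9] 57.3
top sd 243 inner [ 543.2 -389.2] [40.6 44.6] 87.2 mat [ 542.7 -388.2] [ 86.8 117.2] 2.8
top pot 680 0.0864988282909508 [536.1 398.4] [62.5 62.7] 87.1
top shaker 343 0.09032794787592438 [641.5 127. ] [34.5 36.4] 6.8
top caddy 345 0.06662981769287048 [464.8  92. ] [56.4 56.2] 10.4
top radio 997 0.07079175451848911 [ 383.  -262.9] [102.   44.4] 84.8
top jar 501 0.08064158749455155 [509.2 229.4] [46.9 46.2] 46.3
top tumb 429 0.08369031296250053 [ 509.2 -231.2] [56.1 55.9] 46.6
top purple 570 0.06783129626089332 [651.6 293.7] [57.9 56.8] 72.2
top red 289 0.06478322211785255 [328.7  96.2] [55.8 56. ] 19.4
side ob 301055 inner [596.4 570.4] [2217.8 3111.8] 77.5 mat [ 542.4 -391.8] [ 86.6 116. ] 2.9
side ld 616 inner [ 656.3 -140. ] [66.7 67.5] 77.3 mat [ 656.4 -141.6] [115.9  85.3] 57.4
side sq 712 inner [459.7 -97.8] [6
[... 1112 characters left out ...]
66,  0.001]), 0.84)]
radio side [(array([0.641, 0.124, 0.002]), 0.7), (array([ 0.457, -0.096,  0.004]), 0.69), (array([ 0.382, -0.264, -0.002]), 0.65)]
mat_large_disc top [(array([ 0.656, -0.138, -0.001]), 0.57)]
mat_large_disc side [(array([ 0.656, -0.137, -0.002]), 0.6)]
mat_small_disc top [(array([ 0.544, -0.393,  0.   ]), 0.67)]
mat_small_disc side [(array([ 0.54 , -0.393,  0.002]), 0.7), (array([ 0.657, -0.137,  0.001]), 0.18)]
mat_square top [(array([ 0.459, -0.096,  0.003]), 0.72)]
mat_square side [(array([ 0.461, -0.097,  0.002]), 0.82), (array([ 0.463,  0.094, -0.002]), 0.3)]
mat_oblong top [(array([0.382, 0.269, 0.004]), 0.72)]
mat_oblong side [(array([0.384, 0.272, 0.004]), 0.78)]
```

```bash
python3 - <<'E'
from h import *
from scipy.spatial.transform import Rotation as Ro
np.set_printoptions(precision=4,suppress=True)
s=state();q=s['tool_rot'];M=Ro.from_quat([q[1],q[2],q[3],q[0]]).as_matrix();print('x',M[:,0],'z',M[:,2],'jaw deg',np.degrees(np.arctan2(M[1,2],M[0,2])))
seeds={'top':dict(ob=(204,281),ld=(368,177),sq=(351,252),sd=(467,221)),'side':dict(ob=(262,195),ld=(411,297),sq=(320,298),sd=(396,410))}
for n in('top','side'):
    p=cv2.imread(f'pics/{n}0.png');D=np.load(f'{n}0.npy')
    P=cloud(n,D); print('table z near', [np.nanmedian(P[v-3:v+4,u-3:u+4,2]).round(4) for u,v in [s for s in seeds[n].values()]])
    hsv=cv2.cvtColor(p,cv2.COLOR_BGR2HSV)
    teal=((hsv[...,0]>75)&(hsv[...,0]<105)&(hsv[...,1]>80)).astype(np.uint8)
    for k,(u,v) in seeds[n].items():
        w=45;m=np.zeros_like(teal);m[v-w:v+w,u-w:u+w]=teal[v-w:v+w,u-w:u+w]
        m=cv2.morphologyEx(m,cv2.MORPH_CLOSE,np.ones((3,3)))
        cs,hi=cv2.findContours(m,cv2.RETR_CCOMP,cv2.CHAIN_APPROX_NONE)
        i=max(range(len(cs)),key=lambda i:cv2.contourArea(cs[i]) if hi[0][i][3]<0 else 0)
        r=cv2.minAreaRect((onplane(n,cs[i].reshape(-1,2),.003)[:,:2]*1000).astype(np.float32));print(n,k,'mat',np.round(r[0],1),np.round(r[1],1),round(r[2],1),end=' ')
        for j in range(len(cs)):
            if hi[0][j][3]==i and cv2.contourArea(cs[j])>100:
                f=np.zeros_like(m);cv2.drawContours(f,cs,j,1,-1);
                r=cv2.minAreaRect((onplane(n,cs[j].reshape(-1,2),.003)[:,:2]*1000).astype(np.float32));print('inner',np.round(r[0],1),np.round(r[1],1),round(r[2],1))
p=cv2.imread('pics/top0.png')[140:320,120:480];cv2.imwrite('pics/crop0.png',cv2.convertScaleAbs(cv2.resize(p,None,fx=2.2,fy=2.2,interpolation=cv2.INTER_CUBIC),alpha=1.6))
E
```

```text
x [-0.  0. -1.] z [ 0.3258  0.9454 -0.    ] jaw deg 70.98744294206915
table z near [np.float64(0.0036), np.float64(0.0038), np.float64(0.0041), np.float64(0.0035)]
top ob mat [382.1 269.8] [118.1  87.9] 77.7 inner [382.3 270.3] [115.4  57.6] 77.6
top ld mat [ 656.6 -137.3] [118.3  87.9] 57.4 inner [ 657.1 -137. ] [67.4 67.5] 0.6
top sq mat [459.2 -95.3] [118.1  87.7] 82.9 inner [459.5 -95.3] [66.6 67.6] 83.2
top sd mat [ 542.9 -388.1] [ 87.8 118.4] 2.9 inner [ 543.8 -388.5] [45.8 47. ] 44.3
table z near [np.float64(0.0014), np.float64(0.0019), np.float64(0.0004), np.float64(0.0023)]
side ob mat [359.3 268.2] [113.9  38.8] 77.7 side ld mat [ 656.3 -141.3] [116.7  87. ] 57.2 inner [ 657. -140.] [73.  68.9] 72.6
side sq mat [459.5 -99.2] [117.1  86. ] 82.6 inner [459.7 -97.8] [70.3 67.9] 83.0
side sd mat [ 542.7 -391.8] [ 87.5 117.5] 3.2 inner [ 543.2 -390.4] [48.1 45.8] 73.7
```

View pics/crop0.png

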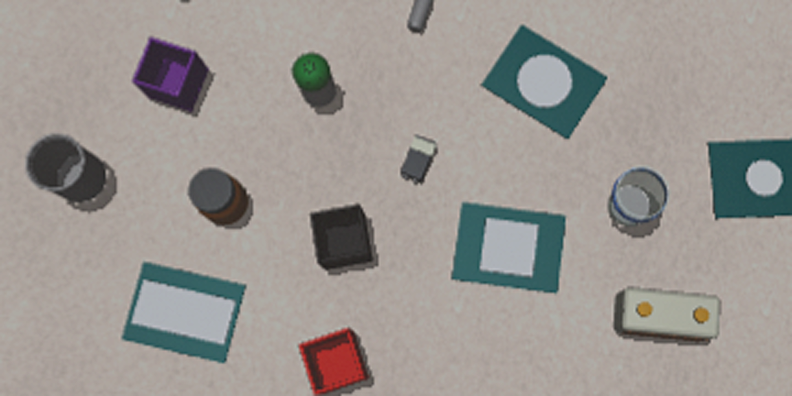

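The crop confirms it: the black caddy is at about (276,248) in the full image and the pot is the plain grey open cylinder at about (150,216). I'll do the pot first.

{"fn": "play_rows", "kwargs": {
  "motion": [
    [-1, [0.04, -0.023, 0], 0],
    [-1, [0.08, -0.047, 0], 0],
    [-1, [0.12, -0.07, 0], 0],
    [-1, [0.16, -0.093, 0], 0],
    [-1, [0.2, -0.117, 0], 0]
  ]
}}

```text
time: 1.4
tool_pos: [0.405, 0.4729, 0.2315]
tool_rot: [0.576, -0.411, 0.575, 0.411]
contact_force: [1.2, 1.8, 0.7]
gripper_width: 1.0
```

{"fn": "play_rows", "kwargs": {
  "motion": [
    [-1, [0.04, -0.023, 0], 0],
    [-1, [0.08, -0.047, 0], 0],
    [-1, [0.12, -0.07, 0], 0],
    [-1, [0.132, -0.077, 0], 0],
    [-1, [0.132, -0.077, 0], 0]
  ]
}}

```text
time: 1.9
tool_pos: [0.537, 0.3957, 0.231]
tool_rot: [0.576, -0.41, 0.576, 0.41]
contact_force: [0.3, -0.1, -0.7]
gripper_width: 1.0
```

{"fn": "play_rows", "kwargs": {
  "motion": [
    [-1, [0, 0, -0.04], 0],
    [-1, [0, 0, -0.08], 0],
    [-1, [0, 0, -0.11], 0],
    [-1, [0, 0, -0.13], 0],
    [-1, [0, 0, -0.13], 0]
  ]
}}

```text
time: 2.4
tool_pos: [0.5314, 0.3968, 0.0968]
tool_rot: [0.572, -0.411, 0.578, 0.412]
contact_force: [-0.6, 0.1, -0.7]
gripper_width: 0.999
```

```bash
python3 - <<'E'
from h import *
a=[]
for n,(u,v) in dict(top=(150,200),side=(309,147)).items():
    p,D=cams.grab_frame(n);c=p[max(v-75,0):v+75,u-100:u+100,::-1];a.append(cv2.resize(c,None,fx=3,fy=3))
cv2.imwrite('pics/pot1.png',cv2.resize(np.vstack(a)[:,:],(400,600)))
E
```

```text
(no output)
```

View pics/pot1.png

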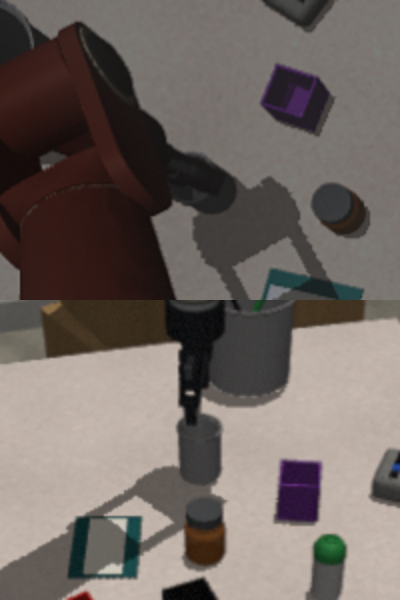

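The tool is above the pot in both views, at about (309,140) in the side view. Descending.

{"fn": "play_rows", "kwargs": {
  "motion": [
    [-1, [0, 0, -0.015], 0],
    [-1, [0, 0, -0.03], 0],
    [-1, [0, 0, -0.05], 0],
    [-1, [0, 0, -0.068], 0],
    [-1, [0, 0, -0.068], 0]
  ]
}}

```text
time: 3.0
tool_pos: [0.5331, 0.3954, 0.0289]
tool_rot: [0.573, -0.41, 0.578, 0.411]
contact_force: [-0.2, -0.0, -0.5]
gripper_width: 0.999
```

{"fn": "play_rows", "kwargs": {
  "motion": [
    [1, [0, 0, 0], 0],
    [1, [0, 0, 0], 0],
    [1, [0, 0, 0], 0],
    [1, [0, 0, 0], 0],
    [1, [0, 0, 0], 0]
  ]
}}

```text
time: 3.5
tool_pos: [0.5365, 0.3973, 0.0346]
tool_rot: [0.577, -0.411, 0.575, 0.41]
contact_force: [0.6, -0.4, 3.2]
gripper_width: 0.701
```

{"fn": "play_rows", "kwargs": {
  "motion": [
    [1, [0, 0, 0], 0],
    [1, [0, 0, 0], 0],
    [1, [0, 0, 0], 0]
  ]
}}

```text
time: 3.8
tool_pos: [0.5365, 0.3973, 0.0347]
tool_rot: [0.576, -0.411, 0.575, 0.41]
contact_force: [0.9, -0.7, 5.6]
gripper_width: 0.701
```

{"fn": "play_rows", "kwargs": {
  "motion": [
    [1, [0, 0, 0.03], 0],
    [1, [0, 0, 0.06], 0],
    [1, [0, 0, 0.1], 0],
    [1, [0, 0, 0.12], 0],
    [1, [0, 0, 0.12], 0]
  ]
}}

```text
time: 4.3
tool_pos: [0.5372, 0.398, 0.157]
tool_rot: [0.578, -0.411, 0.573, 0.41]
contact_force: [0.6, -0.1, -2.0]
gripper_width: 0.697
```

{"fn": "play_rows", "kwargs": {
  "motion": [
    [1, [0.008, -0.035, 0], 0],
    [1, [0.016, -0.07, 0], 0],
    [1, [0.024, -0.105, 0], 0],
    [1, [0.032, -0.14, 0], 0],
    [1, [0.04, -0.175, 0], 0]
  ]
}}

```text
time: 4.8
tool_pos: [0.5739, 0.2201, 0.1497]
tool_rot: [0.574, -0.41, 0.577, 0.411]
contact_force: [-0.0, 0.7, -1.6]
gripper_width: 0.696
```

{"fn": "play_rows", "kwargs": {
  "motion": [
    [1, [0.008, -0.04, 0], 0],
    [1, [0.016, -0.08, 0], 0],
    [1, [0.024, -0.12, 0], 0],
    [1, [0.032, -0.16, 0], 0],
    [1, [0.04, -0.2, 0], 0]
  ]
}}

```text
time: 5.3
tool_pos: [0.6139, 0.0205, 0.1498]
tool_rot: [0.574, -0.409, 0.577, 0.412]
contact_force: [-0.1, -0.1, -1.6]
gripper_width: 0.701
```

{"fn": "play_rows", "kwargs": {
  "motion": [
    [1, [0.01, -0.04, 0], 0],
    [1, [0.02, -0.08, 0], 0],
    [1, [0.03, -0.12, 0], 0],
    [1, [0.04, -0.161, 0], 0],
    [1, [0.04, -0.161, 0], 0]
  ]
}}

```text
time: 5.8
tool_pos: [0.6546, -0.1436, 0.1499]
tool_rot: [0.576, -0.408, 0.578, 0.41]
contact_force: [0.1, 0.6, -2.1]
gripper_width: 0.698
```

{"fn": "play_rows", "kwargs": {
  "motion": [
    [1, [0, 0, -0.03], 0],
    [1, [0, 0, -0.06], 0],
    [1, [0, 0, -0.09], 0],
    [1, [0, 0, -0.1], 0],
    [1, [0, 0, -0.1], 0]
  ]
}}

```text
time: 6.3
tool_pos: [0.6527, -0.1376, 0.0491]
tool_rot: [0.574, -0.408, 0.577, 0.413]
contact_force: [-0.6, 0.3, -1.5]
gripper_width: 0.703
```

{"fn": "play_rows", "kwargs": {
  "motion": [
    [1, [0, 0, 0], 0],
    [1, [0, 0, 0], 0]
  ]
}}

```text
time: 6.5
tool_pos: [0.657, -0.1393, 0.0555]
tool_rot: [0.576, -0.412, 0.575, 0.41]
contact_force: [0.5, 0.1, -1.7]
gripper_width: 0.698
```

```bash
python3 - <<'E'
from h import *
print(state()['tool_pos'])
a=[]
for n,(u,v) in dict(top=(368,177),side=(411,270)).items():
    p,D=cams.grab_frame(n);c=p[max(v-75,0):v+75,u-100:u+100,::-1];a.append(cv2.resize(c,None,fx=2,fy=2,interpolation=cv2.INTER_CUBIC))
cv2.imwrite('pics/pot2.png',np.vstack(a))
E
```

```text
[ 0.65701272 -0.13934122  0.05552882]
```

View pics/pot2.png

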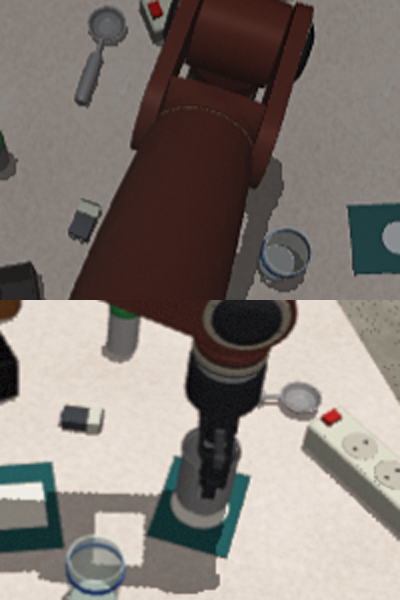

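{"fn": "play_rows", "kwargs": {
  "motion": [
    [1, [0, 0, -0.006], 0],
    [1, [0, 0, -0.011], 0],
    [1, [0, 0, -0.015], 0],
    [1, [0, 0, -0.017], 0],
    [1, [0, 0, -0.017], 0]
  ]
}}

```text
time: 7.1
tool_pos: [0.6555, -0.1391, 0.0377]
tool_rot: [0.575, -0.41, 0.576, 0.411]
contact_force: [-4.6, 1.6, 7.1]
gripper_width: 0.7
```

{"fn": "play_rows", "kwargs": {
  "motion": [
    [1, [0, 0, 0], 0],
    [1, [0, 0, -0.001], 0],
    [1, [0, 0, -0.001], 0]
  ]
}}

```text
time: 7.4
tool_pos: [0.6556, -0.1392, 0.0377]
tool_rot: [0.575, -0.41, 0.576, 0.411]
contact_force: [-7.1, 1.2, 12.5]
gripper_width: 0.702
```

{"fn": "play_rows", "kwargs": {
  "motion": [
    [-1, [0, 0, 0], 0],
    [-1, [0, 0, 0], 0],
    [-1, [0, 0, 0], 0],
    [-1, [0, 0, 0], 0],
    [-1, [0, 0, 0], 0]
  ]
}}

```text
time: 7.9
tool_pos: [0.6555, -0.1391, 0.035]
tool_rot: [0.576, -0.41, 0.576, 0.411]
contact_force: [-0.2, -0.1, 0.7]
gripper_width: 0.997
```

{"fn": "play_rows", "kwargs": {
  "motion": [
    [-1, [0, 0, 0.02], 0],
    [-1, [0, 0, 0.05], 0],
    [-1, [0, 0, 0.09], 0],
    [-1, [0, 0, 0.13], 0],
    [-1, [0, 0, 0.16], 0]
  ]
}}

```text
time: 8.4
tool_pos: [0.6563, -0.1393, 0.1985]
tool_rot: [0.576, -0.411, 0.575, 0.41]
contact_force: [0.1, -0.3, 0.0]
gripper_width: 1.0
```

{"fn": "play_rows", "kwargs": {
  "motion": [
    [-1, [0, 0.05, 0], 0],
    [-1, [0, 0.1, 0], 0],
    [-1, [0, 0.15, 0], 0],
    [-1, [-0.007, 0.2, 0], 0],
    [-1, [-0.014, 0.25, 0], 0]
  ]
}}

```text
time: 8.9
tool_pos: [0.6413, 0.1118, 0.1953]
tool_rot: [0.576, -0.411, 0.576, 0.41]
contact_force: [0.8, 0.6, -0.2]
gripper_width: 1.002
```

```bash
python3 - <<'E'
from h import *
print(state()['tool_pos'])
a=[]
for n,(u,v) in dict(top=(368,177),side=(411,270)).items():
    p,D=cams.grab_frame(n);cv2.imwrite(f'pics/{n}1.png',p[:,:,::-1]);np.save(f'{n}1.npy',D)
    c=p[max(v-75,0):v+75,u-100:u+100,::-1];a.append(cv2.resize(c,None,fx=2,fy=2,interpolation=cv2.INTER_CUBIC))
    P=cloud(n,D);q=P[v-45:v+45,u-45:u+45].reshape(-1,3);t=q[(q[:,2]>.074)&(q[:,2]<.095)]
    r=cv2.minAreaRect((t[:,:2]*1000).astype(np.float32));print(n,len(t),np.round(r[0],1),np.round(r[1],1))
cv2.imwrite('pics/pot3.png',np.vstack(a))
E
```

```text
[0.64129661 0.11180508 0.19526302]
top 197 [ 602.8 -165.1] [183.4  63.7]
side 220 [ 615.5 -177.3] [173.3  62.9]
```

View pics/pot3.png

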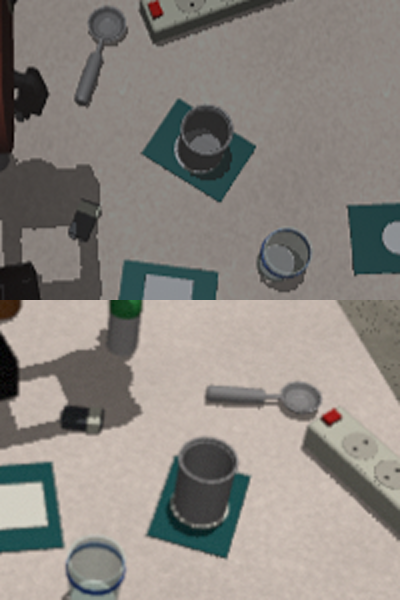

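```bash
python3 - <<'E'
from h import *
for n,(u,v) in dict(top=(368,177),side=(411,270)).items():
  for k in '01':
    D=np.load(f'{n}{k}.npy')
    P=cloud(n,D);q=P.reshape(-1,3);c=(.656,-.139) if k=='1' else (.537,.398)
    ok=(np.hypot(q[:,0]-c[0],q[:,1]-c[1])<.05)&(q[:,2]>.074)&(q[:,2]<.095);t=q[ok]
    print(n,k,len(t),((t.min(0)+t.max(0))/2*1e3).round(1),(np.ptp(t,0)*1e3).round(1),cv2.minEnclosingCircle((t[:,:2]*1e3).astype(np.float32)))
E
```

```text
top 0 181 [536.  398.4  80.4] [63.  62.4 12.2] ((536.442138671875, 398.8692932128906), 32.71882247924805)
top 1 176 [ 656.4 -138.1   81.8] [62.8 62.7 15.4] ((656.6780395507812, -137.9936981201172), 32.208091735839844)
side 0 86 [536.3 394.1  77.8] [61.9 63.4  7.6] ((536.2401733398438, 394.14849853515625), 32.94525909423828)
side 1 219 [ 654.8 -141.6   79.6] [64.1 65.3 11.1] ((655.3911743164062, -141.14163208007812), 33.13048553466797)
```

The pot sits within about 1 mm of its silhouette in both cameras. Next is the shaker, at about (0.642, 0.123).

{"fn": "play_rows", "kwargs": {
  "motion": [
    [-1, [0, 0.012, -0.02], 0],
    [-1, [0, 0.012, -0.05], 0],
    [-1, [0, 0.012, -0.07], 0],
    [-1, [0, 0.012, -0.08], 0],
    [-1, [0, 0.012, -0.08], 0]
  ]
}}

```text
time: 9.5
tool_pos: [0.6406, 0.1212, 0.1132]
tool_rot: [0.575, -0.41, 0.577, 0.411]
contact_force: [0.0, -0.3, -0.6]
gripper_width: 1.001
```

```bash
python3 - <<'E'
from h import *
print(state()['tool_pos'])
a=[]
for n,(u,v) in dict(side=(373,205)).items():
    p,D=cams.grab_frame(n)
    c=p[max(v-75,0):v+75,u-100:u+100,::-1];a.append(cv2.resize(c,None,fx=2.5,fy=2.5,interpolation=cv2.INTER_CUBIC))
cv2.imwrite('pics/sh1.png',np.vstack(a))
E
```

```text
[0.64061341 0.12119821 0.11319991]
```

View pics/sh1.png

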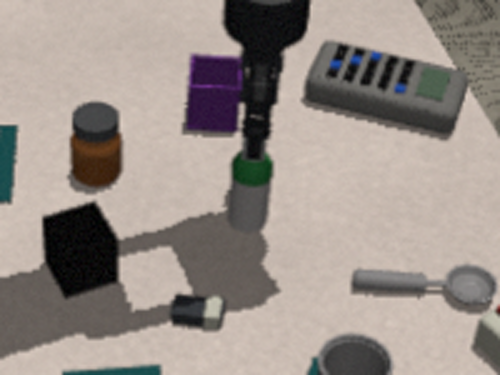

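The tool is directly over the shaker, crop (252,160). Descending and gripping.

{"fn": "play_rows", "kwargs": {
  "motion": [
    [-1, [0, 0, -0.02], 0],
    [-1, [0, 0, -0.045], 0],
    [-1, [0, 0, -0.07], 0],
    [-1, [0, 0, -0.089], 0],
    [-1, [0, 0, -0.089], 0]
  ]
}}

```text
time: 10.05
tool_pos: [0.6405, 0.1215, 0.0246]
tool_rot: [0.575, -0.41, 0.577, 0.411]
contact_force: [-0.5, -0.0, -0.3]
gripper_width: 0.998
```

{"fn": "play_rows", "kwargs": {
  "motion": [
    [0, [0, 0, 0], 0],
    [1, [0, 0, 0], 0],
    [1, [0, 0, 0], 0],
    [1, [0, 0, 0], 0],
    [1, [0, 0, 0], 0]
  ]
}}

```text
time: 10.55
tool_pos: [0.6435, 0.1225, 0.0286]
tool_rot: [0.577, -0.411, 0.574, 0.41]
contact_force: [-0.4, 1.7, 5.7]
gripper_width: 0.46
```

{"fn": "play_rows", "kwargs": {
  "motion": [
    [1, [0, 0, 0], 0],
    [1, [0, 0, 0], 0],
    [1, [0, 0, 0], 0]
  ]
}}

```text
time: 10.85
tool_pos: [0.6435, 0.1225, 0.0286]
tool_rot: [0.577, -0.411, 0.574, 0.41]
contact_force: [0.5, 1.9, 5.7]
gripper_width: 0.462
```

{"fn": "play_rows", "kwargs": {
  "motion": [
    [1, [0, 0, 0.03], 0],
    [1, [0, 0, 0.06], 0],
    [1, [0, 0, 0.1], 0],
    [1, [0, 0, 0.13], 0],
    [1, [0, 0, 0.13], 0]
  ]
}}

```text
time: 11.35
tool_pos: [0.6447, 0.122, 0.1624]
tool_rot: [0.579, -0.413, 0.573, 0.409]
contact_force: [0.9, 0.2, -1.7]
gripper_width: 0.463
```

{"fn": "play_rows", "kwargs": {
  "motion": [
    [1, [-0.007, -0.035, 0], 0],
    [1, [-0.014, -0.07, 0], 0],
    [1, [-0.021, -0.105, 0], 0],
    [1, [-0.028, -0.14, 0], 0],
    [1, [-0.035, -0.175, 0], 0]
  ]
}}

```text
time: 11.85
tool_pos: [0.6048, -0.0542, 0.1537]
tool_rot: [0.575, -0.41, 0.577, 0.412]
contact_force: [0.3, -0.4, -1.6]
gripper_width: 0.464
```

{"fn": "play_rows", "kwargs": {
  "motion": [
    [1, [-0.007, -0.035, 0], 0],
    [1, [-0.014, -0.07, 0], 0],
    [1, [-0.021, -0.105, 0], 0],
    [1, [-0.028, -0.14, 0], 0],
    [1, [-0.035, -0.175, 0], 0]
  ]
}}

```text
time: 12.35
tool_pos: [0.5699, -0.2289, 0.1537]
tool_rot: [0.575, -0.409, 0.576, 0.412]
contact_force: [-0.2, 0.1, -2.1]
gripper_width: 0.464
```

{"fn": "play_rows", "kwargs": {
  "motion": [
    [1, [-0.007, -0.04, 0], 0],
    [1, [-0.014, -0.08, 0], 0],
    [1, [-0.021, -0.12, 0], 0],
    [1, [-0.029, -0.15, 0], 0],
    [1, [-0.029, -0.163, 0], 0]
  ]
}}

```text
time: 12.85
tool_pos: [0.5404, -0.3931, 0.1536]
tool_rot: [0.576, -0.408, 0.577, 0.411]
contact_force: [0.5, 0.8, -2.2]
gripper_width: 0.463
```

{"fn": "play_rows", "kwargs": {
  "motion": [
    [1, [0, 0, -0.02], 0],
    [1, [0, 0, -0.05], 0],
    [1, [0, 0, -0.08], 0],
    [1, [0, 0, -0.11], 0],
    [1, [0, 0, -0.11], 0]
  ]
}}

```text
time: 13.35
tool_pos: [0.5389, -0.3868, 0.0386]
tool_rot: [0.575, -0.406, 0.577, 0.415]
contact_force: [-0.6, 0.5, -2.4]
gripper_width: 0.462
```

{"fn": "play_rows", "kwargs": {
  "motion": [
    [1, [0, 0, 0], 0],
    [1, [0, 0, 0], 0],
    [1, [0, 0, 0], 0]
  ]
}}

```text
time: 13.65
tool_pos: [0.544, -0.392, 0.0489]
tool_rot: [0.576, -0.412, 0.575, 0.409]
contact_force: [0.4, 0.3, -1.2]
gripper_width: 0.464
```

{"fn": "play_rows", "kwargs": {
  "motion": [
    [1, [0, 0, -0.004], 0],
    [1, [0, 0, -0.008], 0],
    [1, [0, 0, -0.011], 0],
    [1, [0, 0, -0.013], 0],
    [1, [0, 0, -0.013], 0]
  ]
}}

```text
time: 14.15
tool_pos: [0.5423, -0.3908, 0.0326]
tool_rot: [0.576, -0.41, 0.576, 0.411]
contact_force: [0.1, 0.1, -1.4]
gripper_width: 0.46
```

{"fn": "play_rows", "kwargs": {
  "motion": [
    [1, [0, 0, -0.001], 0],
    [1, [0, 0, -0.002], 0],
    [1, [0, 0, -0.002], 0]
  ]
}}

```text
time: 14.45
tool_pos: [0.5429, -0.3912, 0.0317]
tool_rot: [0.576, -0.411, 0.576, 0.41]
contact_force: [0.1, 0.9, 0.7]
gripper_width: 0.46
```

{"fn": "play_rows", "kwargs": {
  "motion": [
    [1, [0, 0.001, -0.001], 0],
    [1, [0, 0.001, -0.001], 0],
    [1, [0, 0.001, -0.001], 0]
  ]
}}

```text
time: 14.75
tool_pos: [0.5431, -0.3911, 0.0316]
tool_rot: [0.576, -0.411, 0.576, 0.41]
contact_force: [-3.4, -1.1, 5.1]
gripper_width: 0.459
```

{"fn": "play_rows", "kwargs": {
  "motion": [
    [-1, [0, 0, 0], 0],
    [-1, [0, 0, 0], 0],
    [-1, [0, 0, 0], 0],
    [-1, [0, 0, 0], 0],
    [-1, [0, 0, 0], 0]
  ]
}}

```text
time: 15.25
tool_pos: [0.5427, -0.3898, 0.03]
tool_rot: [0.576, -0.41, 0.576, 0.411]
contact_force: [0.0, -0.4, 0.4]
gripper_width: 1.0
```

{"fn": "play_rows", "kwargs": {
  "motion": [
    [-1, [0, 0, 0.02], 0],
    [-1, [0, 0, 0.05], 0],
    [-1, [0, 0, 0.09], 0],
    [-1, [0, 0, 0.13], 0],
    [-1, [0, 0, 0.16], 0]
  ]
}}

```text
time: 15.75
tool_pos: [0.5433, -0.3905, 0.1935]
tool_rot: [0.576, -0.412, 0.575, 0.41]
contact_force: [0.7, -0.7, 0.2]
gripper_width: 0.999
```

{"fn": "play_rows", "kwargs": {
  "motion": [
    [-1, [-0.01, 0.04, 0], 0.1],
    [-1, [-0.02, 0.08, 0], 0.2],
    [-1, [-0.03, 0.12, 0], 0.3],
    [-1, [-0.03, 0.16, 0], 0.4],
    [-1, [-0.03, 0.2, 0], 0.522]
  ]
}}

```text
time: 16.25
tool_pos: [0.5122, -0.1886, 0.1903]
tool_rot: [-0.449, 0.546, -0.449, -0.546]
contact_force: [0.6, 0.6, 0.3]
gripper_width: 1.001
```

```bash
cat > chk.py <<'E'
from h import *
import sys
tag=sys.argv[1];c=tuple(map(float,sys.argv[2:4]));z0,z1=map(float,sys.argv[4:6])
print(state()['tool_pos'],state()['tool_rot'])
a=[]
for n in('top','side'):
    p,D=cams.grab_frame(n);cv2.imwrite(f'pics/{n}_{tag}.png',p[:,:,::-1]);np.save(f'{n}_{tag}.npy',D)
    u,v=proj(n,[[c[0],c[1],.04]])[0].astype(int);b=cv2.copyMakeBorder(p,100,100,100,100,cv2.BORDER_CONSTANT)
    a.append(cv2.resize(b[v+25:v+175,u:u+200,::-1],None,fx=2,fy=2,interpolation=cv2.INTER_CUBIC))
    q=cloud(n,D).reshape(-1,3)
    ok=(np.hypot(q[:,0]-c[0],q[:,1]-c[1])<.065)&(q[:,2]>z0)&(q[:,2]<z1);t=q[ok]
    if len(t):
        r=cv2.minAreaRect((t[:,:2]*1e3).astype(np.float32));print(n,len(t),((t.min(0)+t.max(0))/2*1e3).round(1),(np.ptp(t,0)*1e3).round(1),'rect',np.round(r[0],1),np.round(r[1],1),round(r[2],1))
cv2.imwrite(f'pics/chk_{tag}.png',np.vstack(a))
E
python3 chk.py sh .543 -.390 .07 .1;  python3 - <<'E'
from h import *
for n in('top','side'):
    q=cloud(n,np.load(f'{n}0.npy')).reshape(-1,3);ok=(np.hypot(q[:,0]-.642,q[:,1]-.123)<.065)&(q[:,2]>.07)&(q[:,2]<.1);t=q[ok];print(n,((t.min(0)+t.max(0))/2*1e3).round(1))
E
```

```text
[ 0.51221975 -0.18855476  0.19030846] [-0.44929706  0.54621067 -0.449052   -0.54602047]
top 256 [ 541.1 -388.    82.7] [40.6 43.2 24.9] rect [ 541.7 -387.4] [40.2 40.5] 25.9
side 432 [ 541.7 -391.6   80.4] [42.  40.6 20.8] rect [ 540.1 -392.8] [38.7 41.8] 44.6
top [642.1 126.   80.3]
side [642.4 120.2  78.3]
```

View pics/chk_sh.png

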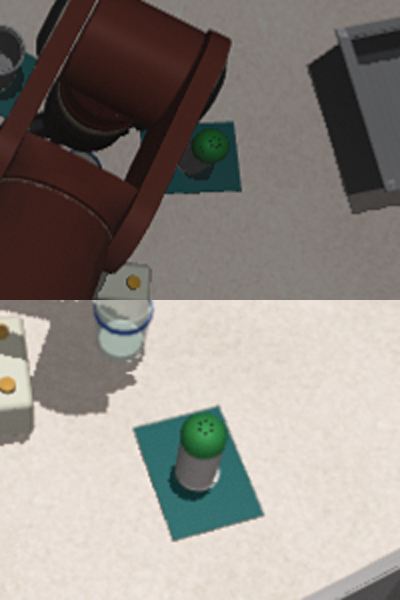

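{"fn": "play_rows", "kwargs": {
  "motion": [
    [-1, [-0.008, 0.045, 0], 0],
    [-1, [-0.016, 0.09, 0], 0],
    [-1, [-0.024, 0.135, 0], 0],
    [-1, [-0.032, 0.18, 0], 0],
    [-1, [-0.04, 0.225, 0], 0]
  ]
}}

```text
time: 16.85
tool_pos: [0.4725, 0.0359, 0.1905]
tool_rot: [-0.451, 0.545, -0.451, -0.544]
contact_force: [0.4, 0.8, -0.3]
gripper_width: 0.999
```

{"fn": "play_rows", "kwargs": {
  "motion": [
    [-1, [-0.008, 0.045, 0], -0.004],
    [-1, [-0.008, 0.054, -0.02], -0.007],
    [-1, [-0.008, 0.054, -0.06], -0.007],
    [-1, [-0.008, 0.054, -0.09], -0.007],
    [-1, [-0.008, 0.054, -0.1], -0.007]
  ]
}}

```text
time: 17.35
tool_pos: [0.4624, 0.0886, 0.0867]
tool_rot: [0.451, -0.542, 0.454, 0.545]
contact_force: [-0.7, -0.4, -0.4]
gripper_width: 1.001
```

{"fn": "play_rows", "kwargs": {
  "motion": [
    [-1, [0, 0, 0], 0],
    [-1, [0, 0, 0], 0]
  ]
}}

```text
time: 17.55
tool_pos: [0.466, 0.0886, 0.0918]
tool_rot: [-0.453, 0.544, -0.452, -0.543]
contact_force: [-0.6, -0.2, 1.1]
gripper_width: 1.002
```

```bash
python3 chk.py ca .465 .090 .05 .075
```

```text
[0.46597105 0.08857927 0.09179121] [-0.45288839  0.54404057 -0.45191709 -0.54284704]
top 44 [443.4 102.6  58. ] [21.8 29.7 12.7] rect [438.6 106.2] [34.3 17.9] 63.2
side 187 [465.5  87.5  55.9] [64.2 64.6 11.8] rect [465.1  88.4] [56.9 62.8] 11.3
```

View pics/chk_ca.png

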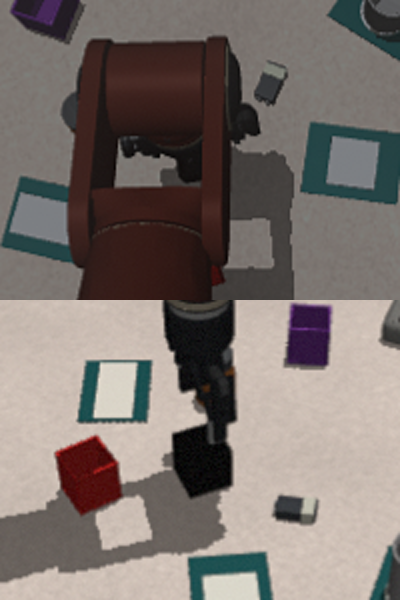

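The gripper is over the black caddy, with the red one clear to the left. Descending.

{"fn": "play_rows", "kwargs": {
  "motion": [
    [-1, [0, 0, -0.015], 0],
    [-1, [0, 0, -0.03], 0],
    [-1, [0, 0, -0.05], 0],
    [-1, [0, 0, -0.073], 0],
    [-1, [0, 0, -0.073], 0]
  ]
}}

```text
time: 18.15
tool_pos: [0.4633, 0.0887, 0.0158]
tool_rot: [0.451, -0.543, 0.453, 0.545]
contact_force: [-1.0, 0.6, -0.7]
gripper_width: 1.001
```

{"fn": "play_rows", "kwargs": {
  "motion": [
    [0, [0, 0, 0], 0],
    [1, [0, 0, 0], 0],
    [1, [0, 0, 0], 0],
    [1, [0, 0, 0], 0],
    [1, [0, 0, 0], 0]
  ]
}}

```text
time: 18.65
tool_pos: [0.4668, 0.0891, 0.0197]
tool_rot: [-0.453, 0.545, -0.451, -0.543]
contact_force: [-0.6, -0.1, 7.3]
gripper_width: 0.649
```

{"fn": "play_rows", "kwargs": {
  "motion": [
    [1, [0, 0, 0], 0],
    [1, [0, 0, 0], 0],
    [1, [0, 0, 0], 0]
  ]
}}

```text
time: 18.95
tool_pos: [0.4668, 0.0891, 0.0197]
tool_rot: [-0.453, 0.545, -0.451, -0.543]
contact_force: [-0.6, -0.1, 6.3]
gripper_width: 0.648
```

{"fn": "play_rows", "kwargs": {
  "motion": [
    [1, [0, 0, 0.03], 0],
    [1, [0, 0, 0.06], 0],
    [1, [0, 0, 0.09], 0],
    [1, [0, 0, 0.11], 0],
    [1, [0, 0, 0.11], 0]
  ]
}}

```text
time: 19.45
tool_pos: [0.467, 0.089, 0.131]
tool_rot: [-0.454, 0.546, -0.45, -0.542]
contact_force: [-0.2, 0.5, -2.2]
gripper_width: 0.646
```

{"fn": "play_rows", "kwargs": {
  "motion": [
    [1, [-0.001, -0.04, 0], -0.08],
    [1, [-0.002, -0.08, 0], -0.16],
    [1, [-0.003, -0.12, 0], -0.24],
    [1, [-0.004, -0.16, 0], -0.309],
    [1, [-0.004, -0.187, 0], -0.309]
  ]
}}

```text
time: 19.95
tool_pos: [0.4593, -0.0999, 0.1254]
tool_rot: [0.53, -0.466, 0.532, 0.468]
contact_force: [-0.3, 0.4, -1.8]
gripper_width: 0.647
```

{"fn": "play_rows", "kwargs": {
  "motion": [
    [1, [0, 0, -0.02], 0],
    [1, [0, 0, -0.05], 0],
    [1, [0, 0, -0.08], 0],
    [1, [0, 0, -0.09], 0],
    [1, [0, 0, -0.09], 0]
  ]
}}

```text
time: 20.45
tool_pos: [0.4582, -0.0971, 0.0344]
tool_rot: [0.529, -0.466, 0.531, 0.47]
contact_force: [0.1, -0.2, -1.2]
gripper_width: 0.652
```

{"fn": "play_rows", "kwargs": {
  "motion": [
    [1, [0, 0, 0], 0],
    [1, [0, 0, 0], 0],
    [1, [0, 0, 0], 0]
  ]
}}

```text
time: 20.75
tool_pos: [0.462, -0.0984, 0.0389]
tool_rot: [0.531, -0.469, 0.53, 0.467]
contact_force: [0.0, -0.2, -2.3]
gripper_width: 0.648
```

```bash
python3 chk.py cb .459 -.097 .062 .09
```

```text
[ 0.46196018 -0.09844906  0.03893155] [ 0.5308856  -0.46860576  0.5298861   0.4666796 ]
top 91 [445.4 -92.7  76.2] [31.6 80.2 27.5] rect [442.6 -90.6] [81.9 21.3] 78.5
side 203 [ 460.7 -113.    75.9] [60.5 86.7 27.3] rect [ 459.  -114.6] [86.4 56. ] 82.7
```

View pics/chk_cb.png

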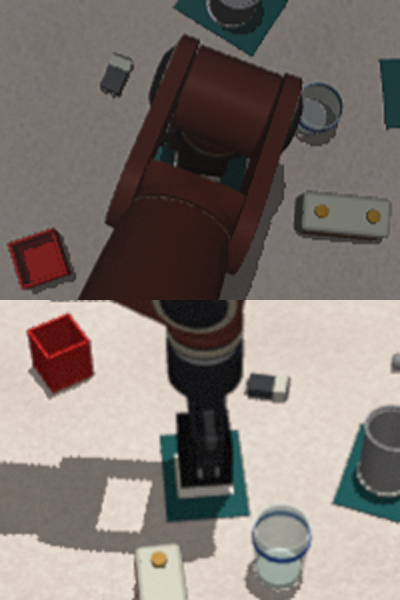

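{"fn": "play_rows", "kwargs": {
  "motion": [
    [1, [0, 0, -0.004], 0],
    [1, [0, 0.001, -0.008], 0],
    [1, [0, 0.001, -0.012], 0],
    [1, [0, 0.001, -0.014], 0],
    [1, [0, 0.001, -0.015], 0]
  ]
}}

```text
time: 21.35
tool_pos: [0.4602, -0.0968, 0.0228]
tool_rot: [0.53, -0.467, 0.531, 0.469]
contact_force: [-7.4, 2.4, 12.1]
gripper_width: 0.647
```

{"fn": "play_rows", "kwargs": {
  "motion": [
    [1, [0, 0, 0], 0],
    [1, [0, 0, -0.001], 0],
    [1, [0, 0, -0.001], 0]
  ]
}}

```text
time: 21.65
tool_pos: [0.4604, -0.0969, 0.0228]
tool_rot: [0.53, -0.467, 0.531, 0.469]
contact_force: [-8.7, 2.8, 12.7]
gripper_width: 0.651
```

{"fn": "play_rows", "kwargs": {
  "motion": [
    [-1, [0, 0, 0], 0],
    [-1, [0, 0, 0], 0],
    [-1, [0, 0, 0], 0],
    [-1, [0, 0, 0], 0],
    [-1, [0, 0, 0], 0]
  ]
}}

```text
time: 22.15
tool_pos: [0.4607, -0.0971, 0.0212]
tool_rot: [0.53, -0.468, 0.53, 0.468]
contact_force: [-0.4, -0.7, 0.1]
gripper_width: 1.003
```

{"fn": "play_rows", "kwargs": {
  "motion": [
    [-1, [0, 0, 0.02], 0],
    [-1, [0, 0, 0.05], 0],
    [-1, [0, 0, 0.09], 0],
    [-1, [0, 0, 0.13], 0],
    [-1, [0, 0, 0.16], 0]
  ]
}}

```text
time: 22.65
tool_pos: [0.4613, -0.0973, 0.1841]
tool_rot: [0.531, -0.468, 0.53, 0.467]
contact_force: [0.4, -0.4, 0.1]
gripper_width: 0.999
```

{"fn": "play_rows", "kwargs": {
  "motion": [
    [-1, [-0.01, -0.03, 0], -0.14],
    [-1, [-0.02, -0.06, 0], -0.28],
    [-1, [-0.03, -0.09, 0], -0.42],
    [-1, [-0.04, -0.12, 0], -0.56],
    [-1, [-0.05, -0.15, 0], -0.7]
  ]
}}

```text
time: 23.15
tool_pos: [0.4101, -0.2482, 0.1813]
tool_rot: [0.659, -0.256, 0.659, 0.255]
contact_force: [1.0, -0.2, 0.3]
gripper_width: 1.001
```

{"fn": "play_rows", "kwargs": {
  "motion": [
    [-1, [-0.01, -0.02, 0], -0.14],
    [-1, [-0.028, -0.02, 0], -0.28],
    [-1, [-0.028, -0.02, 0], -0.42],
    [-1, [-0.028, -0.02, 0], -0.56],
    [-1, [-0.028, -0.02, 0], -0.7]
  ]
}}

```text
time: 23.65
tool_pos: [0.3825, -0.2672, 0.1812]
tool_rot: [0.707, -0.014, 0.707, 0.014]
contact_force: [0.8, 0.5, 0.2]
gripper_width: 1.0
```

{"fn": "play_rows", "kwargs": {
  "motion": [
    [-1, [0, 0, 0], -0.138],
    [-1, [0, 0, -0.03], -0.138],
    [-1, [0, 0, -0.06], -0.138],
    [-1, [0, 0, -0.08], -0.138],
    [-1, [0, 0, -0.08], -0.138]
  ]
}}

```text
time: 24.15
tool_pos: [0.3807, -0.2651, 0.0977]
tool_rot: [0.704, 0.035, 0.708, -0.031]
contact_force: [0.1, -0.5, 0.8]
gripper_width: 0.999
```

```bash
python3 chk.py cc .4594 -.097 .052 .075; cp pics/chk_cc.png pics/a.png; python3 chk.py ra .383 -.266 .05 .08;python3 - <<'E'
from scipy.spatial.transform import Rotation as Ro
from plant import state
import numpy as np
q=state()['tool_rot'];z=Ro.from_quat([q[1],q[2],q[3],q[0]]).as_matrix()[:,2];print(np.degrees(np.arctan2(z[1],z[0])))
import cv2;cv2.imwrite('pics/rc.png',np.hstack([cv2.imread('pics/a.png'),cv2.imread('pics/chk_ra.png')]))
E
```

```text
[ 0.38066402 -0.26513187  0.09765549] [ 0.70440095  0.03457358  0.70827391 -0.03117763]
top 187 [458.7 -95.9  60.8] [60.7 61.6 17.5] rect [459.4 -95.6] [56.1 56.6] 83.1
side 151 [ 470.9 -100.2   58.9] [39.7 60.6 13.8] rect [ 472.6 -101.2] [59.8 31.7] 77.9
[ 0.38271409 -0.26708367  0.10149177] [ 0.7062358   0.03296904  0.70644754 -0.03280113]
top 170 [ 387.9 -244.3   61.6] [44.1 67.6 21.2] rect [ 388. -245.] [67.7 40.7] 86.4
side 1156 [ 383.2 -266.    59.7] [ 53.9 107.5  19. ] rect [ 383.5 -266. ] [107.   46.6] 84.9
-5.327759613818922
```

View pics/rc.png

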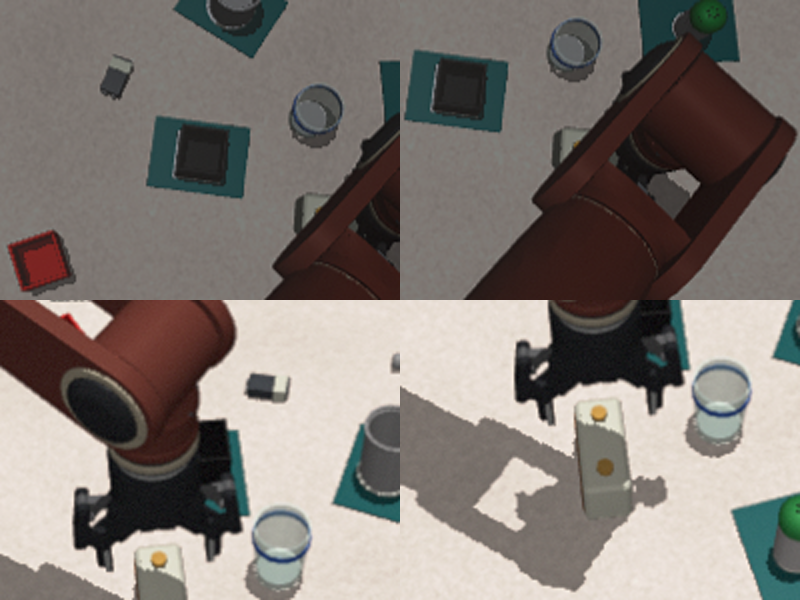

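The caddy is within 0.5 mm and 0.3° of its square in the top view. The jaws straddle the radio and are aligned at -5.3°. Descending.

{"fn": "play_rows", "kwargs": {
  "motion": [
    [-1, [0, 0.001, -0.015], 0],
    [-1, [0, 0.001, -0.035], 0],
    [-1, [0, 0.001, -0.06], 0],
    [-1, [0, 0.001, -0.083], 0],
    [-1, [0, 0.001, -0.083], 0]
  ]
}}

```text
time: 24.85
tool_pos: [0.3815, -0.2649, 0.0167]
tool_rot: [0.705, 0.034, 0.707, -0.032]
contact_force: [-0.7, -0.1, -0.5]
gripper_width: 0.999
```

{"fn": "play_rows", "kwargs": {
  "motion": [
    [0, [0, 0, 0], 0],
    [1, [0, 0, 0], 0],
    [1, [0, 0, 0], 0],
    [1, [0, 0, 0], 0],
    [1, [0, 0, 0], 0]
  ]
}}

```text
time: 25.35
tool_pos: [0.3839, -0.2674, 0.0205]
tool_rot: [0.707, 0.032, 0.705, -0.034]
contact_force: [-1.1, 0.4, 6.1]
gripper_width: 0.533
```

{"fn": "play_rows", "kwargs": {
  "motion": [
    [1, [0, 0, 0], 0],
    [1, [0, 0, 0], 0],
    [1, [0, 0, 0], 0],
    [1, [0, 0, 0], 0]
  ]
}}

```text
time: 25.75
tool_pos: [0.3839, -0.2674, 0.0205]
tool_rot: [0.707, 0.032, 0.706, -0.034]
contact_force: [-0.7, 1.1, 6.4]
gripper_width: 0.528
```

{"fn": "play_rows", "kwargs": {
  "motion": [
    [1, [0, 0, 0.02], 0],
    [1, [0, 0, 0.05], 0],
    [1, [0, 0, 0.08], 0],
    [1, [0, 0, 0.11], 0],
    [1, [0, 0, 0.12], 0]
  ]
}}

```text
time: 26.25
tool_pos: [0.384, -0.2672, 0.1416]
tool_rot: [0.708, 0.031, 0.705, -0.034]
contact_force: [0.2, 0.1, -2.6]
gripper_width: 0.53
```

```bash
python3 chk.py rb .383 -.266 .16 .2; python3 - <<'E'
from h import *
p=cv2.imread('pics/side_rb.png');hsv=cv2.cvtColor(p,cv2.COLOR_BGR2HSV)
m=((hsv[...,0]>75)&(hsv[...,0]<105)&(hsv[...,1]>80)).astype(np.uint8)
f=np.zeros_like(m);f[170:225,230:295]=m[170:225,230:295]
pts=np.argwhere(f)[:,::-1];h=cv2.convexHull(pts.astype(np.int32)).reshape(-1,2)
r=cv2.minAreaRect((onplane('side',h,.003)[:,:2]*1000).astype(np.float32));print(r)
E
```

```text
[ 0.38397426 -0.26718469  0.14164077] [ 0.70791646  0.03149422  0.70476543 -0.03417728]
top 192 [ 390.7 -239.4  180. ] [99.5 57.8 39.3] rect [ 388.5 -237. ] [99.5 54.6] 5.0
side 1337 [ 383.  -286.5  180.2] [112.   66.5  39.6] rect [ 382.9 -286.5] [ 66.2 112.2] 89.0
((350.755126953125, 281.02703857421875), (59.28611755371094, 15.537668228149414), 76.38089752197266)
```

View pics/chk_rb.png

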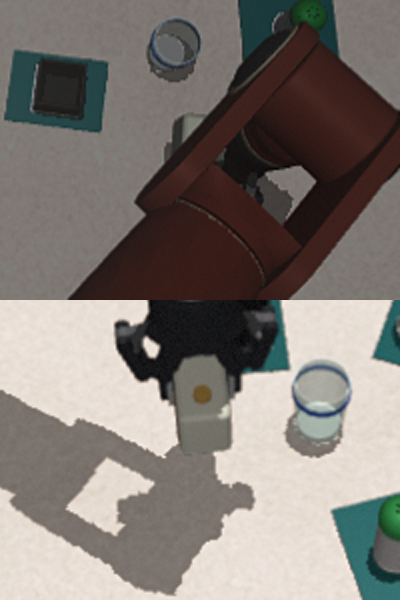

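Lifted. Now the arc across to the oblong mat.

{"fn": "play_rows", "kwargs": {
  "motion": [
    [1, [0.015, 0.035, 0], 0],
    [1, [0.03, 0.07, 0], 0],
    [1, [0.045, 0.105, 0], 0],
    [1, [0.055, 0.14, 0], 0],
    [1, [0.06, 0.175, 0], 0]
  ]
}}

```text
time: 26.85
tool_pos: [0.4417, -0.0891, 0.1355]
tool_rot: [0.705, 0.033, 0.708, -0.032]
contact_force: [0.3, -0.5, -4.0]
gripper_width: 0.532
```

{"fn": "play_rows", "kwargs": {
  "motion": [
    [1, [0, 0.04, 0], 0],
    [1, [0, 0.08, 0], 0],
    [1, [0, 0.12, 0], 0],
    [1, [0, 0.16, 0], -0.06],
    [1, [-0.01, 0.19, 0], -0.122]
  ]
}}

```text
time: 27.35
tool_pos: [0.4313, 0.1009, 0.1357]
tool_rot: [0.702, 0.076, 0.704, -0.076]
contact_force: [0.3, 0.5, -4.6]
gripper_width: 0.529
```

{"fn": "play_rows", "kwargs": {
  "motion": [
    [1, [-0.015, 0.04, 0], 0],
    [1, [-0.03, 0.08, 0], 0],
    [1, [-0.045, 0.12, 0], 0],
    [1, [-0.051, 0.15, 0], 0],
    [1, [-0.051, 0.166, 0], 0]
  ]
}}

```text
time: 27.85
tool_pos: [0.379, 0.2664, 0.1353]
tool_rot: [0.702, 0.074, 0.705, -0.075]
contact_force: [-0.1, -0.6, -3.7]
gripper_width: 0.53
```

{"fn": "play_rows", "kwargs": {
  "motion": [
    [1, [0, 0, -0.02], 0],
    [1, [0, 0, -0.05], 0],
    [1, [0, 0, -0.08], 0],
    [1, [0, 0, -0.1], 0],
    [1, [0, 0, -0.1], 0]
  ]
}}

```text
time: 28.35
tool_pos: [0.3768, 0.2626, 0.0322]
tool_rot: [0.699, 0.074, 0.707, -0.078]
contact_force: [-0.5, -0.4, -3.6]
gripper_width: 0.529
```

{"fn": "play_rows", "kwargs": {
  "motion": [
    [1, [0, 0, 0], 0],
    [1, [0, 0, 0], 0],
    [1, [0, 0, 0], 0]
  ]
}}

```text
time: 28.65
tool_pos: [0.3828, 0.2654, 0.0397]
tool_rot: [0.704, 0.076, 0.702, -0.075]
contact_force: [-0.7, -0.3, -3.8]
gripper_width: 0.535
```

```bash
python3 chk.py rd .382 .268 .075 .1
```

```text
[0.38278414 0.26540597 0.03971467] [ 0.70383948  0.07638753  0.70220542 -0.07538225]
top 359 [392.9 238.6  87.5] [80.  49.2 24.9] rect [393.  235.7] [83.1 41.6] 9.8
side 500 [380.5 256.3  87.5] [112.4  89.2  24.9] rect [381.8 259.2] [84.9 95. ] 36.5
```

View pics/chk_rd.png

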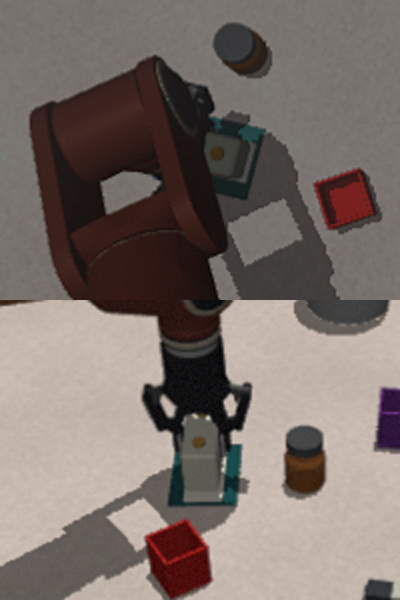

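{"fn": "play_rows", "kwargs": {
  "motion": [
    [1, [0, 0, -0.004], 0],
    [1, [0, 0, -0.008], 0],
    [1, [0, 0, -0.011], 0],
    [1, [0, 0, -0.013], 0],
    [1, [0, 0, -0.014], 0]
  ]
}}

```text
time: 29.25
tool_pos: [0.3814, 0.2648, 0.0238]
tool_rot: [0.703, 0.076, 0.703, -0.076]
contact_force: [0.2, -0.7, -4.0]
gripper_width: 0.535
```

{"fn": "play_rows", "kwargs": {
  "motion": [
    [1, [0, 0, -0.001], 0],
    [1, [0, 0, -0.002], 0],
    [1, [0, 0, -0.002], 0]
  ]
}}

```text
time: 29.55
tool_pos: [0.3816, 0.2649, 0.0235]
tool_rot: [0.702, 0.075, 0.704, -0.076]
contact_force: [-6.0, -3.3, 7.1]
gripper_width: 0.531
```

{"fn": "play_rows", "kwargs": {
  "motion": [
    [-1, [0, 0, 0], 0],
    [-1, [0, 0, 0], 0],
    [-1, [0, 0, 0], 0],
    [-1, [0, 0, 0], 0],
    [-1, [0, 0, 0], 0]
  ]
}}

```text
time: 30.05
tool_pos: [0.3818, 0.265, 0.0223]
tool_rot: [0.703, 0.076, 0.703, -0.076]
contact_force: [0.7, 0.9, -0.1]
gripper_width: 1.0
```

{"fn": "play_rows", "kwargs": {
  "motion": [
    [-1, [0, 0, 0.02], 0],
    [-1, [0, 0, 0.05], 0],
    [-1, [0, 0, 0.09], 0],
    [-1, [0, 0, 0.13], 0],
    [-1, [0, 0, 0.17], 0]
  ]
}}

```text
time: 30.55
tool_pos: [0.3814, 0.2648, 0.1937]
tool_rot: [0.703, 0.076, 0.703, -0.076]
contact_force: [1.4, 0.5, 0.4]
gripper_width: 1.001
```

{"fn": "play_rows", "kwargs": {
  "motion": [
    [-1, [0, -0.04, 0.02], 0],
    [-1, [0.01, -0.08, 0.03], 0],
    [-1, [0.02, -0.12, 0.03], 0],
    [-1, [0.03, -0.16, 0.03], 0],
    [-1, [0.03, -0.2, 0.03], 0]
  ]
}}

```text
time: 31.05
tool_pos: [0.4122, 0.0633, 0.2226]
tool_rot: [0.703, 0.076, 0.703, -0.076]
contact_force: [-0.0, 0.1, 0.8]
gripper_width: 0.998
```

{"fn": "play_rows", "kwargs": {
  "motion": [
    [-1, [0, -0.04, 0], 0],
    [-1, [0, -0.08, 0], 0],
    [-1, [0, -0.1, 0], 0],
    [-1, [0, -0.1, 0], 0],
    [-1, [0, -0.1, 0], 0]
  ]
}}

```text
time: 31.55
tool_pos: [0.4116, -0.035, 0.2222]
tool_rot: [0.703, 0.076, 0.703, -0.076]
contact_force: [0.1, 0.6, -0.4]
gripper_width: 0.998
```

```bash
python3 chk.py re .382 .268 .055 .08
```

```text
[ 0.4116443  -0.03500831  0.22219262] [ 0.70291485  0.07643404  0.7030543  -0.07604734]
top 863 [382.8 267.9  65.8] [ 62.6 106.1  20.4] rect [382.4 268.3] [104.5  46. ] 77.6
side 95 [374.6 253.   62.5] [48.7 81.  14.8] rect [384.5 249.5] [84.1 43.5] 67.4
```

View pics/chk_re.png

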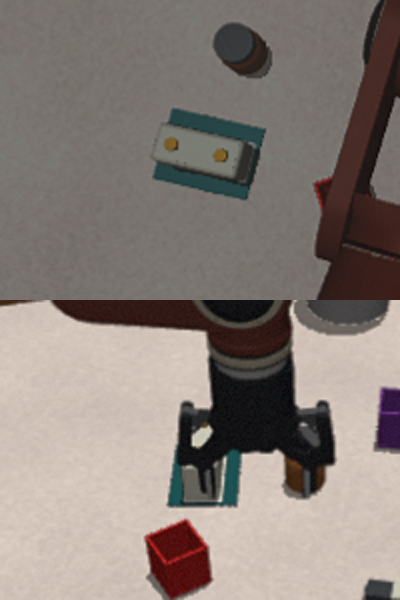

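View pics/side_re.png

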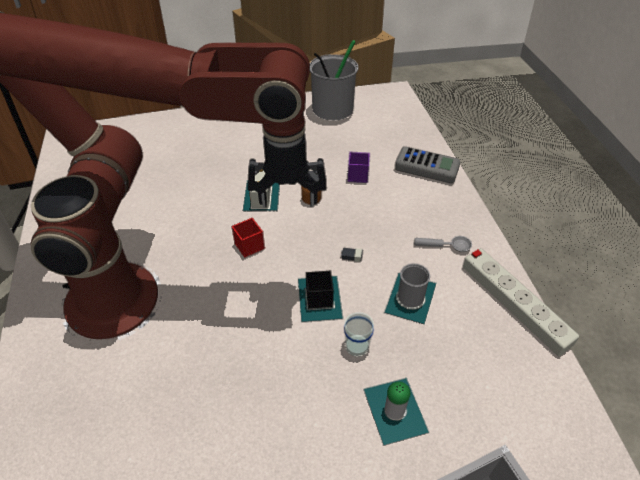

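```bash
python3 - <<'E'
from h import *
# project ideal foot outlines & silhouettes onto views, zoom
T=dict(pot=(.6565,-.139,0,'c',.032,.080,.032),sh=(.5429,-.390,0,'c',.021,.064,.020),ca=(.4594,-.097,-7.1,'s',.03,0.06,.028),ra=(.3822,.2685,-12.3,'o',0,0,0))
for n in('top','side'):
    p=cv2.imread(f'pics/{n}_re.png')
    cc=[]
    for k,(x,y,a,*_ ) in T.items():
        u,v=proj(n,[[x,y,.03]])[0].astype(int);b=cv2.copyMakeBorder(p,50,50,50,50,cv2.BORDER_CONSTANT)
        cc.append(cv2.resize(b[v+10:v+90,u+10:u+90],(380,290) if 0 else (300,300),interpolation=cv2.INTER_CUBIC))
    g=np.vstack([np.hstack(cc[:2]),np.hstack(cc[2:])]);cv2.imwrite(f'pics/fin_{n}.png',cv2.convertScaleAbs(g,alpha=1.5 if n=='top' else 1))
E
```

```text
(no output)
```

View pics/fin_top.png

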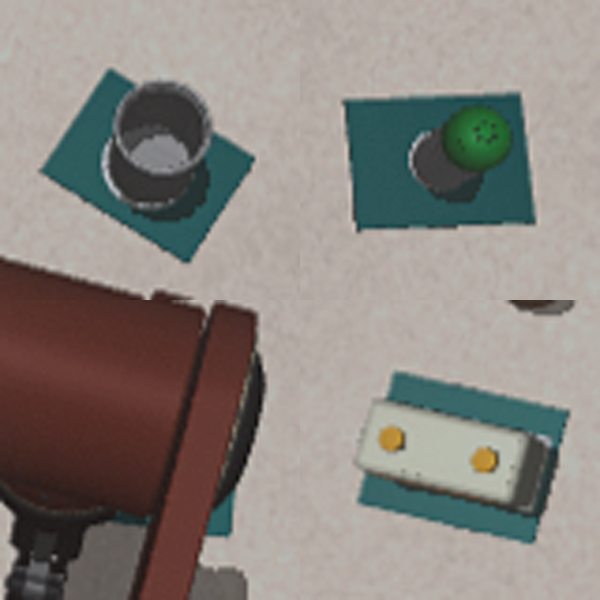

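View pics/fin_side.png

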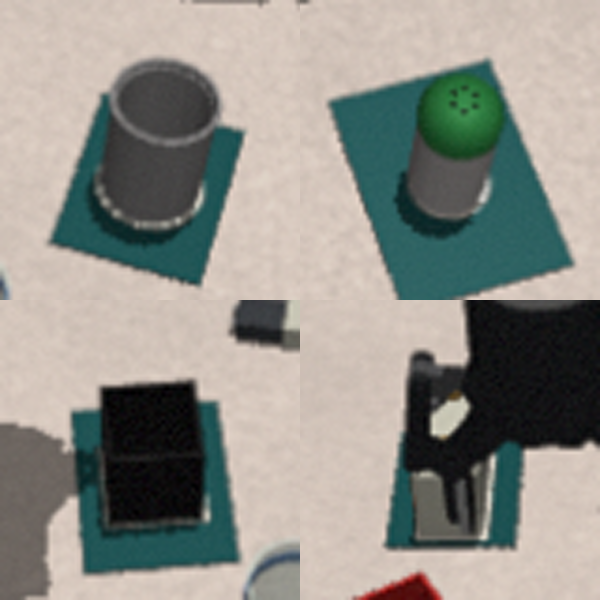

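{"fn": "play_rows", "kwargs": {
  "motion": [
    [-1, [0, -0.04, 0.02], 0],
    [-1, [0, -0.08, 0.04], 0],
    [-1, [0, -0.12, 0.05], 0],
    [-1, [0, -0.16, 0.05], 0],
    [-1, [0, -0.16, 0.05], 0]
  ]
}}

```text
time: 32.15
tool_pos: [0.412, -0.1975, 0.2727]
tool_rot: [0.703, 0.076, 0.703, -0.077]
contact_force: [-0.8, 0.6, -0.8]
gripper_width: 0.995
```

```bash
python3 chk.py rf .382 .268 .055 .08; python3 - <<'E'
from h import *
p=cv2.imread('pics/side_rf.png');u,v=262,190
cv2.imwrite('pics/rfz.png',cv2.resize(p[v-40:v+40,u-50:u+50],None,fx=6,fy=6,interpolation=cv2.INTER_CUBIC))
for n in('top','side'):
    q=cloud(n,np.load(f'{n}_rf.npy')).reshape(-1,3)
    for k,c in dict(tumb=(.509,-.232),jar=(.509,.228)).items():
        t=q[(np.hypot(q[:,0]-c[0],q[:,1]-c[1])<.045)&(q[:,2]>.068)&(q[:,2]<.09)]
        if len(t): print(n,k,((t.min(0)+t.max(0))/2*1e3).round(1))
E
```

```text
[ 0.41198688 -0.19748534  0.27269568] [ 0.70300106  0.07643736  0.70283175 -0.07729404]
top 863 [382.9 267.8  64.7] [ 62.9 105.2  19.1] rect [382.  268.6] [104.2  46.7] 77.9
side 472 [381.4 262.9  63.1] [ 62.3 105.3  15.9] rect [382.5 264.8] [106.8  45.9] 77.5
top tumb [ 515.5 -214.7   76. ]
top jar [509.1 229.8  74.8]
side tumb [ 510.  -235.1   75.2]
```

View pics/rfz.png

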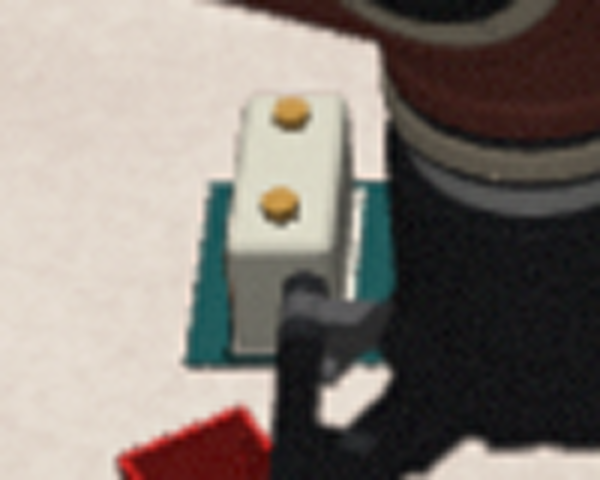

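{"fn": "play_rows", "kwargs": {
  "motion": [
    [-1, [0.03, -0.03, 0], 0],
    [-1, [0.06, -0.06, 0], 0],
    [-1, [0.09, -0.09, 0], 0],
    [-1, [0.1, -0.1, 0], 0],
    [-1, [0.1, -0.1, 0], 0]
  ]
}}

```text
time: 32.75
tool_pos: [0.5132, -0.2939, 0.2713]
tool_rot: [0.703, 0.075, 0.704, -0.075]
contact_force: [-0.5, 0.4, -0.3]
gripper_width: 1.005
```

```bash
python3 - <<'E'
from h import *
for n in('top','side'):
    K,k1,R,t=cam(n);print(n,'cam at',(-R.T@t).round(3))
    p,D=cams.grab_frame(n);cv2.imwrite(f'pics/{n}_g.png',p[:,:,::-1])
    np.save(f'{n}_g.npy',D)
p=cv2.imread('pics/side_g.png');u,v=262,190;s=7
z=cv2.resize(p[v-40:v+40,u-50:u+50],None,fx=s,fy=s,interpolation=cv2.INTER_CUBIC)
# side frame bias: mat fit in side pic
hsv=cv2.cvtColor(p,cv2.COLOR_BGR2HSV)
def box(cx,cy,a,hx,hy,z):
    c,sn=np.cos(a),np.sin(a);q=np.array([[-hx,-hy],[hx,-hy],[hx,hy],[-hx,hy]])
    return np.c_[cx+q[:,0]*c-q[:,1]*sn,cy+q[:,0]*sn+q[:,1]*c,np.full(4,z)]
def dr(P,col):
    o=((proj('side',P)-[u-50,v-40]+.5)*s).astype(np.int32);cv2.polylines(z,[o],True,col,1)
a=np.radians(-12.3)
cy=.2675
dr(box(.3822,cy,a,.045,.06,.003),(0,0,255));dr(box(.3822,cy,a,.025,.054,.003),(255,0,255));dr(box(.3822,cy,a,.023,.052,.003),(255,255,0));dr(box(.3822,cy,a,.023,.052,.063),(255,255,0))
cv2.imwrite('pics/ov.png',z)
E
```

```text
top cam at [ 0.299 -0.022  1.074]
side cam at [ 0.309 -0.81   0.955]
```

View pics/ov.png

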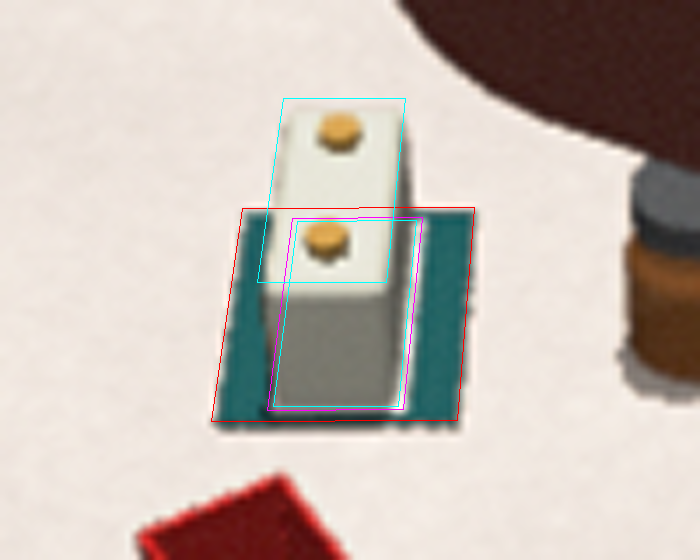

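```bash
python3 - <<'E'
from plant import workorder,state
print(state()['time'],workorder.job_done())
E
```

```text
the job is handed in; nothing more can be done
32.85 None
```

The pot, shaker, black caddy and radio, moved in that order, now stand upright on the large-disc, small-disc, square and oblong mats. I lowered each one until the wrist felt contact before opening the gripper. I handed the job in at 32.9 s with the arm clear of everything.

Last position checks, each object against its mat:

| Object | Offset from silhouette | Angle |
|---|---|---|
| Pot | about 1 mm, both cameras | – |
| Shaker | about 1–2 mm, toward -x | – |
| Caddy | about 0.5 mm (top view) | about 0.3° |
| Radio | about 1–2 mm | within 0.3° |

- **Camera disagreement:** The two cameras differ by 3–4 mm in y, so I aimed at their average. They also disagree on the radio: the top view puts it about 1 mm short in y with x centred. The side view shows it about 1.7 mm toward -x. I left it as it was.
- **Caddy:** The side view was partly blocked after I placed it, so its figures come from the top view only.
- **Tumbler and jar:** The side camera puts the tumbler, and the top camera the jar, within 1 mm of where they started. The final top-view reading of the tumbler was off by several mm, probably because the arm was in that view, so I disregarded it.

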